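# Hold the angle gauge on the core sample at its mark

## Robot

A 7-joint arm with a two-finger parallel gripper is mounted at the origin on the work surface. World frame = base frame: x ahead of the robot, y to its left, z up, the work surface at z = 0. Lengths are in m, angles in rad, forces in N, time in s.
With the tool pointing down it reaches from about 0.425 to 0.925 m from the base axis. Payload 6.8 kg.
Tool frame: the origin (TCP) lies on the front face of the gripper's body, between the roots of the fingers; the fingertips stand 73 mm ahead of it and the grasp point (between the pads) lies 54 mm ahead of it (env.nose_length is the distance from the TCP to the fingertips, in m); z points along the fingers, y is the direction in which the jaws open and shut (so a half turn about z gives the same grasp; the last joint's range is limited). The gripper opens to 85 mm and grips with 20 to 120 N. Pads are 22 mm wide; open, the fingers measure 114 mm over their backs; the gripper's body (76 mm by 85 mm) begins 54 mm behind the grasp point. The pads swing forward as they close: fully open they stand 13 mm farther back than shut.
Start: joints at [-1.312, 0.477, 0.022, 1.555, -0.011, 1.109, -0.083], TCP at [0.242, 0.63, 0.304] pointing down, gripper open.
Joint ranges: [-2.96, 2.96], [-0.34, 2.1], [-1.41, 1.46], [0.24, 2.44], [-1.37, 4.51], [0.17, 1.92], [-2.96, 2.96]. Speed limits (rad/s): [2.39, 2.39, 3.14, 3.14, 3.14, 3.14, 3.14].

## Interface

Orientations are given as a unit quaternion [w, x, y, z].
In Python, from cell import env, kin, camera, calibration, job gives the robot as it stands. The module is installed in compiled form; this text tells all that it offers. Calls block until the motion is done:
- env.reach(position, orientation): joint-space move of the TCP to a pose.
- env.movel(position, velocity=0.15, rot=None, stop_force=None): straight line of the TCP; rot=None keeps the orientation; velocity is the mean speed in m/s. With stop_force (N) it stops when the force on the tool has changed by that much, and returns True; else False.
- env.goto_joints(angles): joint-space move.
- env.grip(opening, f_grip=None): finger opening in m; f_grip is the grip in N (None keeps the last); returns when the fingers have stopped.
- env.dwell(seconds).
- kin.inverse_kinematics(position, orientation): joint angles nearest the present ones, or None.
- env.get_state(): the state.
- camera(name): name is "scene" or "side" or "wrist"; returns (picture, depth): 384x512x3 uint8, blue, green, red; 384x512 float32, m along the optical axis (not along the pixel's ray), 0 where there is no reading.
- calibration(name): a dict with "fx", "fy", "cx", "cy" (pixels), "rvec" (rotation vector, rad) and "tvec" (3), from world to camera coordinates, as OpenCV has them. Camera axes: x right, y down, z forward; pixel columns grow to the right and rows downward; lengths in m; the calibration is good to about 2 mm. A picture is of the moment at which its call begins: read the wrist's pose just before it. calibration takes no time and is no camera call; for the wrist camera it gives the pose at the moment of the call.
A pose or a line that the arm cannot do raises env.PlanningError and nothing moves.
- job.job_done(): hands the job in, once; it reports no verdict.
The state is a dict: "time": time; "qpos": joint angles; "joint_velocities": joint speeds; "joint_torque": joint torques, N m; "tcp_pos": TCP position; "orientation": TCP orientation; "force": force on the tool from outside, world axes, zero at the start; "torque": the same for the moment, N m; "opening": finger opening in m.
Only numpy, scipy, OpenCV 4.12 (cv2) and the standard library are available. Lean on these libraries where they do the work, as an engineer would, in place of code of your own. Each camera call takes 0.05 s, during which the arm holds its last target. There are 200 camera calls.

## Task

Push the blue sample tray along the rollers until it is fully home against the yellow stop of the bay. Then take the angle gauge by its orange grip, stand it on its base across the middle of the half core, and rock it over the core's rounded, uneven top until its swinging needle settles on the red mark; finish still gripping it there, base resting lightly on the core and needle steady on the mark, so that the drilling line can be scribed along it. Leave the offcut, the bottle and the flask where they stand.

Things in the scene. Friction and masses are not known exactly. Their poses are not given: they have to be found in the camera images.
- track: bench roller track with a station bay, fixed, about 182 mm wide (x) and 510 mm long (y). Origin: on the bench, mid-width. Ten free-turning steel rollers (25 mm thick, 30 mm apart, tops 40 mm above the bench, from y = -255 to y = 15 mm) lead along its own +y into the bay, a smooth steel deck from y = 30 to 222 mm (top 39.5 mm), closed by the yellow stop. Guide rails on both sides, 158 mm apart, stand to 54 mm above the bench
- bay_stop (a point): middle of the inner face of the yellow end stop, 222 mm along the track's +y from its origin, 58 mm above the bench; axes as the track's. The stop stands to 75 mm above the bench
- tray: blue open sample tray, loose, standing on the rollers, 150 (x) by 180 (y) by 35 mm high, walls 5 mm, floor 5 mm, 0.35 kg empty; origin at the centre of its underside; its +y points to the bay. Pushed from behind it rolls easily; on the bay deck it slides with some friction (about 5 N)
- tray_front (a point): middle of the outer face of the tray's leading (+y) wall, 18 mm above its underside; it meets the yellow stop when the tray is home
- tray_back (a point): middle of the outer face of the tray's rear (-y) wall, 18 mm above its underside: the place to push
- core: half of a concrete core sample, about 0.55 kg, lying flat side down in the tray between black strips: a half cylinder 110 mm long along its x axis, about 37.5 mm in radius, with flats and ridges along the rounded top; origin at the centre of the flat side, which lies on the tray floor, 5 mm above the tray's underside
- core_crown (a point): middle of the top of the half core, 37.5 mm above its flat side; x runs along the core, z up
- gauge: loose pendulum angle gauge, 0.3 kg, standing upright on the bench on its base: dark steel base 28 (x) by 106 (y) by 12 mm high, grey housing 24 mm thick (x), 100 mm wide (y), to 100 mm above the base's underside, with the same white dial on both faces (x and -x), pivot 56 mm above the underside, and on top an orange grip 20 mm thick (x), 40 mm wide (y), from 100 to 134 mm. Origin: centre of the base's underside; x is square to the dials, y along the base, z up
- gauge_grip (a point): middle of the orange grip, 118 mm above the underside of the gauge's base; grip it from above across its 20 mm thickness (gauge x)
- needle (a joint): angle of the gauge's black needle from the housing's own up direction, rad, positive about the gauge's +x axis. The needle hangs by its weight and stays upright when the gauge leans: leaning the gauge by an angle about its +x changes this reading by minus that angle. It swings at about 1.5 Hz and settles in about 2 s
- mark (a joint): angle of the red mark on the dial, rad, measured as the needle is (same pivot, same zero, same sense); set between 0.16 and 0.38 and it stays put (friction). The mark is 4 mm wide, about 6 degrees of the dial
- needle_tip (a point): tip of the needle, 36 mm from the pivot; z points along the needle
- mark_tip (a point): inner part of the red mark, 36 mm from the pivot; z points from the pivot through the mark
- offcut: round concrete slice, 75 mm across, 34 mm high, leave alone; origin at its underside
- amber_bottle: amber reagent bottle, 68 mm across, 150 mm high, leave alone; origin at its underside
- flask: stoppered conical flask, 80 mm across at the foot, 131 mm high, leave alone; origin at its underside

How it is judged:
By the outcome, as a careful person would: the job done as asked, in the order asked, and still so for the second after the job is handed in, while the arm keeps its last pose, push and grip.
It also fails if it takes over 67 s, if anything falls off the work surface, if the arm or the gripper's body presses on something with over 40 N, if the wrist force passes 120 N, or if a joint passes its speed limit or range.

## Working session

There is one attempt and no reset: what is moved stays moved. The work goes in short steps, each a Python script; the robot and the scene stay as the last script left them, time stands still between calls to the robot, and variables do not carry over. Pictures are saved under pics/ and viewed, about 8 in all and at most 12, crops included, and the job is handed in when it is done.

```bash
mkdir -p pics
cat > h.py <<'E'
import numpy as np, cv2
from cell import env, kin, camera, calibration, job
from scipy.spatial.transform import Rotation as R
def shot(name,save=None):
    c=calibration(name); im,d=camera(name)
    if save: cv2.imwrite('pics/'+save,im); np.savez('pics/'+save+'.npz',im=im,d=d,**c)
    return im,d,c
def pts(d,c,mask):
    v,u=np.nonzero(mask&(d>0)); z=d[v,u]
    P=np.c_[(u-c['cx'])/c['fx']*z,(v-c['cy'])/c['fy']*z,z]
    M=cv2.Rodrigues(np.array(c['rvec'],float))[0]
    return (P-np.ravel(c['tvec']))@M, np.c_[u,v]
def ray(c,uv,z):
    M=cv2.Rodrigues(np.array(c['rvec'],float))[0]; t=np.ravel(c['tvec'])
    uv=np.atleast_2d(uv); dd=np.c_[(uv[:,0]-c['cx'])/c['fx'],(uv[:,1]-c['cy'])/c['fy'],np.ones(len(uv))]@M
    o=-M.T@t; return o+dd*((z-o[2])/dd[:,2])[:,None]
def proj(c,P):
    return cv2.projectPoints(np.atleast_2d(P).astype(float),np.array(c['rvec'],float),np.array(c['tvec'],float),np.array([[c['fx'],0,c['cx']],[0,c['fy'],c['cy']],[0,0,1.]]),None)[0][:,0]
def quat(m): q=R.from_matrix(m).as_quat(); return [q[3],q[0],q[1],q[2]]
def down(ydir):  # tool z down, tool y at yaw ydir
    y=np.array([np.cos(ydir),np.sin(ydir),0]); z=np.array([0,0,-1.]); return np.c_[np.cross(y,z),y,z]
E
python3 - <<'E'
from h import *
ims=[]
for n in ('scene','side'):
    im,d,c=shot(n,n+'0.png'); ims.append(im); M=cv2.Rodrigues(np.array(c['rvec'],float))[0]
    print(n,-M.T@np.ravel(c['tvec']),M[2],c['fx'],c['cx'],c['cy'])
s=env.get_state();print(s['time'],s['force'],s['orientation'],s['opening'],env.nose_length)
cv2.imwrite('pics/a.png',cv2.resize(np.hstack(ims),(800,300)))
E
```

```text
scene [ 1.20944551 -0.55870761  0.90347665] [-0.57723695  0.49556806 -0.64900678] 465.7236999016397 256.4221681088877 196.1300787215683
side [ 0.12265414 -1.05122999  0.86174628] [ 0.28700164  0.7833365  -0.55137463] 469.00239331441554 250.706130727215 191.15159366752457
0.1 [-0.72887128 -0.06793417 -0.41681829] [-9.40175780e-05  1.82342784e-01  9.83234668e-01 -8.29503863e-04] 0.08545499300903606 0.0726
```

View pics/scene0.png

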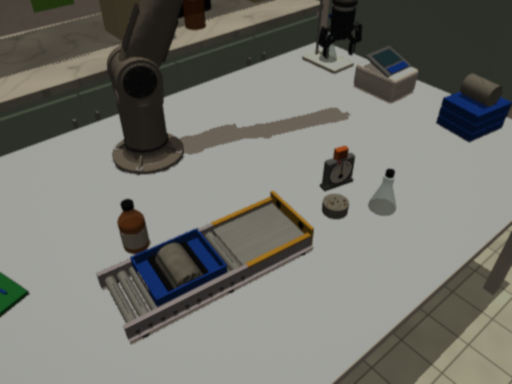

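View pics/side0.png

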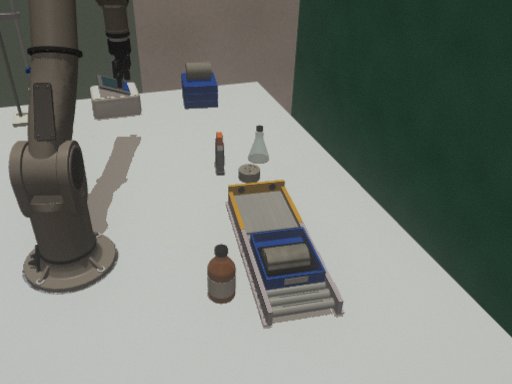

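The scene view shows the tray on the rollers at about (180,265), with the yellow bay end at (290,215), the gauge at (340,168), the offcut at (335,205), the flask at (385,190) and the bottle at (132,228). The side view agrees: tray (287,258), stop (257,187), gauge (220,155).

```bash
cat > loc.py <<'E'
from h import *
def cloud(n,save):
    f=np.load('pics/'+save+'.npz'); c={k:f[k] for k in f.files if k not in('im','d')}
    for k in('fx','fy','cx','cy'): c[k]=float(c[k])
    im,d=f['im'],f['d']; P,uv=pts(d,c,np.ones(d.shape,bool)); hsv=cv2.cvtColor(im,cv2.COLOR_BGR2HSV)[uv[:,1],uv[:,0]].astype(int)
    return P,uv,hsv,c,im
def rect(p): r=cv2.minAreaRect((p[:,:2]*1000).astype(np.float32)); return np.round(r[0],1),np.round(r[1],1),round(r[2],2)
if __name__=='__main__':
  for n in('scene','side'):
    P,uv,h,c,im=cloud(n,n+'0.png'); W=(P[:,0]>.2)&(P[:,0]<1.2)&(abs(P[:,1])<.6)&(P[:,2]>-.02)&(P[:,2]<.3)
    blue=W&(h[:,0]>105)&(h[:,0]<130)&(h[:,1]>150)&(h[:,2]>50)
    top=blue&(abs(P[:,2]-.075)<.006)
    print(n,'blue',blue.sum(),'rim',top.sum(),rect(P[top]) if top.sum()>5 else '', np.percentile(P[blue],[1,50,99],axis=0).round(3).tolist())
    yel=W&(h[:,0]>12)&(h[:,0]<32)&(h[:,1]>150)&(h[:,2]>80)&(P[:,2]>.03)
    for a,b in((.048,.06),(.068,.082)):
        m=yel&(P[:,2]>a)&(P[:,2]<b); print(' yel',a,m.sum(),rect(P[m]) if m.sum()>5 else '')
    org=W&((h[:,0]<10)|(h[:,0]>172))&(h[:,1]>170)&(h[:,2]>120)&(P[:,2]>.09)
    print(' orange',org.sum(),np.percentile(P[org],[2,50,98],axis=0).round(3).tolist(),rect(P[org]), 'top',rect(P[org&(P[:,2]>.128)]))
    g0=np.median(P[org],axis=0)[:2]; near=W&(np.linalg.norm(P[:,:2]-g0,axis=1)<.075)&(P[:,2]>.015)
    m=near&(P[:,2]<.098)&(P[:,2]>.02); print(' housing',m.sum(),rect(P[m]))
    m=near&(P[:,2]>.094)&(P[:,2]<.106); print(' house top',m.sum(),rect(P[m]))
    uo=uv[org].mean(0); x,y=uo.astype(int); 
    cv2.imwrite(f'pics/g_{n}.png',cv2.resize(im[y-25:y+75,max(0,x-60):x+70],None,fx=4,fy=4,interpolation=cv2.INTER_CUBIC)[:,:390 if n=='side' else None])
    core=W&(P[:,2]>.062)&(h[:,1]<110)&(np.linalg.norm(P[:,:2]-np.median(P[blue],axis=0)[:2],axis=1)<.075)
    print(' core',core.sum(),rect(P[core]),P[core][:,2].max())
    np.save('pics/'+n+'_core.npy',P[core])
    ot=W&(P[:,2]>.02)&~blue; 
  a=cv2.imread('pics/g_scene.png');print(a.shape)
E
python3 loc.py
```

```text
scene blue 1450 rim 443 (array([ 531.7, -220.5]), array([179.7, 153.5]), 83.11) [[0.385, -0.317, 0.024], [0.528, -0.238, 0.046], [0.612, -0.128, 0.077]]
 yel 0.048 531 (array([559.5,  12.7]), array([189.6, 188.6]), 83.31)
 yel 0.068 156 (array([571.4, 110. ]), array([ 12. , 178.3]), 82.21)Traceback (most recent call last):
  File "loc.py", line 18, in <module>
    print(' orange',org.sum(),np.percentile(P[org],[2,50,98],axis=0).round(3).tolist(),rect(P[org]), 'top',rect(P[org&(P[:,2]>.128)]))
                              ~~~~~~~~~~~~~^^^^^^^^^^^^^^^^^^^^^^^^^
    return _quantile_unchecked(
        a, q, axis, out, overwrite_input, method, keepdims, weights)
    return _ureduce(a,
                    func=_quantile_ureduce_func,
    ...<5 lines>...
                    overwrite_input=overwrite_input,
                    method=method)
    r = func(a, **kwargs)
    result = _quantile(arr,
                       quantiles=q,
    ...<2 lines>...
                       out=out,
                       weights=wgt)
    slices_having_nans = np.isnan(arr[-1, ...])
                                  ~~~^^^^^^^^^
IndexError: index -1 is out of bounds for axis 0 with size 0
```

```bash
sed -i "s/org=W.*/org=W\&((h[:,0]<12)|(h[:,0]>172))\&(h[:,1]>150)\&(h[:,2]>90)\&(P[:,1]>.1)\&(P[:,2]>.08)/" loc.py
python3 - <<'E'
from loc import *
for n,(u,v) in(('scene',(341,153)),('side',(220,136))):
    P,uv,h,c,im=cloud(n,n+'0.png')
    m=(abs(uv-[u,v]).max(1)<=2); print(P[m][::4].round(3).tolist(),h[m][::4].tolist())
E
python3 loc.py
```

```text
[[0.522, 0.346, 0.129], [0.531, 0.352, 0.131], [0.53, 0.35, 0.128], [0.528, 0.348, 0.125], [0.528, 0.345, 0.122], [0.527, 0.342, 0.12], [0.534, 0.351, 0.119]] [[10, 219, 122], [10, 235, 64], [10, 219, 42], [10, 218, 34], [10, 227, 36], [10, 214, 37], [10, 223, 32]]
[[0.514, 0.361, 0.129], [0.601, 0.613, -0.004], [0.522, 0.353, 0.128], [0.516, 0.342, 0.131], [0.512, 0.34, 0.129], [0.508, 0.342, 0.124], [0.523, 0.343, 0.122]] [[10, 168, 187], [13, 27, 178], [10, 167, 186], [10, 164, 183], [10, 158, 157], [9, 114, 101], [14, 61, 130]]
scene blue 1450 rim 443 (array([ 531.7, -220.5]), array([179.7, 153.5]), 83.11) [[0.385, -0.317, 0.024], [0.528, -0.238, 0.046], [0.612, -0.128, 0.077]]
 yel 0.048 531 (array([559.5,  12.7]), array([189.6, 188.6]), 83.31)
 yel 0.068 156 (array([571.4, 110. ]), array([ 12. , 178.3]), 82.21)
 orange 47 [[0.512, 0.339, 0.13], [0.521, 0.354, 0.132], [0.531, 0.372, 0.136]] (array([522.2, 355.2]), array([35.5, 17.3]), 82.74) top (array([522.2, 355.2]), array([35.5, 17.3]), 82.74)
 housing 652 (array([525.3, 353.9]), array([101.6,  31.6]), 72.47)
 house top 137 (array([522.5, 354.7]), array([99.3, 26.6]), 74.13)
 core 1123 (array([ 519., -248.]), array([123.5, 132.8]), 83.02) 0.08590281157905813
side blue 365 rim 136 (array([ 527.1, -221.7]), array([179.9, 148.8]), 83.16) [[0.446, -0.312, 0.038], [0.522, -0.156, 0.043], [0.6, -0.131, 0.074]]
 yel 0.048 263 (array([554.7,  14.8]), array([190. , 182.3]), 83.45)
 yel 0.068 65 (array([565.4, 108.9]), array([ 15.9, 174.7]), 84.37)
 orange 24 [[0.505, 0.335, 0.128], [0.515, 0.35, 0.131], [0.523, 0.369, 0.133]] (array([514.9, 351.8]), array([35.2, 13.8]), 74.19) top (array([514.9, 351.8]), array([35.2, 13.8]), 74.19)
 housing 210 (array([512.1, 347.1]), array([94.6, 28. ]), 80.07)
 house top 41 (array([505.8, 328.8]), array([46. , 28.8]), 68.26)
 core 350 (array([ 523.5, -179.8]), array([101.1, 134.6]), 84.14) 0.08330182635816161
(400, 520, 3)
```

Run:
```python
from loc import *
for n in('scene','side'):
    P,uv,h,c,im=cloud(n,n+'0.png')
    m=(P[:,0]>.25)&(P[:,0]<1.1)&(abs(P[:,1])<.55)&(P[:,2]>.022)&(P[:,2]<.2)
    # coarse grid clusters
    g=np.zeros((90,120),np.uint8); ij=np.c_[(P[m,0]-.2)*100,(P[m,1]+.6)*100].astype(int); np.add.at(g,(ij[:,0],ij[:,1]),1)
    k,l,st,ce=cv2.connectedComponentsWithStats((g>2).astype(np.uint8))
    for i in range(1,k):
        s=l[ij[:,0],ij[:,1]]==i
        if s.sum()>40: print(n,s.sum(),rect(P[m][s]),P[m][s][:,2].max().round(3))
e=np.deg2rad(83.3)
for a in(-6.7,173.3):
    for p in ([.515,-.34,.2],[.515,-.34,.125],[.565,.1,.3],[.5185,.3535,.25]):
        q=kin.inverse_kinematics(np.array(p),quat(down(np.deg2rad(a)))); print(a,p,None if q is None else np.round(q,2))
```

```text
scene 1085 (array([ 364.2, -246.1]), array([68. , 50.6]), 73.97) 0.152
scene 13105 (array([ 542.7, -136.9]), array([511.2, 190.5]), 83.34) 0.086
scene 859 (array([524.8, 354. ]), array([101.9,  31.6]), 74.13) 0.136
scene 419 (array([600.2, 261. ]), array([71.4, 78.4]), 41.88) 0.039
scene 612 (array([683.8, 369.5]), array([65. , 47.8]), 27.01) 0.134
side 1169 (array([ 346.6, -255.1]), array([66.7, 49.6]), 0.35) 0.15
side 9232 (array([ 535.3, -137.5]), array([514.3, 186.4]), 83.14) 0.083
side 276 (array([510.1, 335.6]), array([71.1, 28. ]), 80.07) 0.133
side 204 (array([593. , 255.8]), array([74.2, 69.4]), 69.38) 0.036
side 323 (array([665.7, 363.6]), array([41.7, 59.3]), 70.32) 0.129
-6.7 [0.515, -0.34, 0.2] [ 0.01  0.58  0.66  1.82 -0.44  0.89  0.76]
-6.7 [0.515, -0.34, 0.125] [ 0.05  0.68  0.6   1.86 -0.54  0.77  0.83]
-6.7 [0.565, 0.1, 0.3] [-0.74  0.35  0.58  1.84 -0.22  1.02 -0.19]
-6.7 [0.5185, 0.3535, 0.25] [-0.98  0.47  0.38  1.75 -0.21  0.96 -0.64]
173.3 [0.515, -0.34, 0.2] [-0.29  0.92  1.27  1.84 -0.97  1.17 -1.94]
173.3 [0.515, -0.34, 0.125] [-0.28  1.08  1.26  1.88 -1.16  1.16 -1.82]
173.3 [0.565, 0.1, 0.3] [-0.3   0.32  0.01  1.81 -0.01  1.02  2.75]
173.3 [0.5185, 0.3535, 0.25] [-0.51  0.47 -0.25  1.71  0.13  0.98  2.22]
```

View pics/g_scene.png

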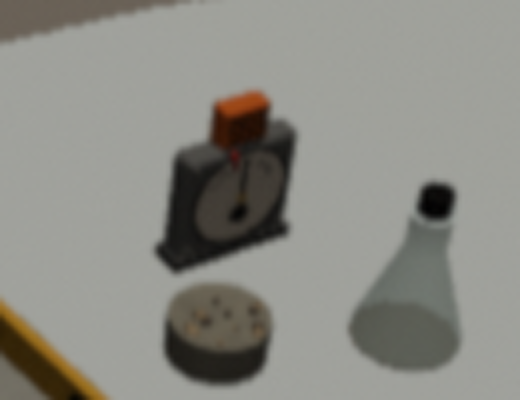

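The crop shows the needle upright at about (243,175) and the red mark to its left at (234,158), on the −y side. To bring the mark up, the gauge's top must lean toward +y. Next is the tray push.

```bash
cat >> h.py <<'E'
YAW=np.deg2rad(-6.7); E_=np.array([np.cos(np.deg2rad(83.3)),np.sin(np.deg2rad(83.3)),0])
HOME=np.array([.5567,.0138,0])
E
python3 - <<'E'
from h import *
q=quat(down(YAW)); t=lambda:round(env.get_state()['time'],2)
b0=np.array([.5189,-.3105,0]); z=np.array([0,0,1])
env.grip(0.0,40)
p=b0-.040*E_
env.reach(p+.24*z,q); print(t())
env.movel(p+.1250*z,.2); f0=np.array(env.get_state()['force']); print(t(),f0)
hb=HOME-.09*E_
r=env.movel(hb-.05*E_+.125*z,.12,stop_force=25); print(r,t(),env.get_state()['tcp_pos'],np.array(env.get_state()['force'])-f0)
if not r:
    r=env.movel(hb+.02*E_+.125*z,.04,stop_force=16); s=env.get_state(); print(r,t(),s['tcp_pos'],np.array(s['force'])-f0)
    print('tcp along from home back',(np.array(s['tcp_pos'])-hb)@E_)
a=shot('scene','scene1.png')[0]; 
cv2.imwrite('pics/v1.png',cv2.resize(a[150:330,60:380],None,fx=2.4,fy=2.4))
E
```

```text
4.42
5.14 [ 0.55651941 -0.58413715  0.59292675]
False 7.17 [ 0.54007058 -0.12536668  0.12493364] [ 0.03847353  0.90508306 -0.4157916 ]
True 8.27 [ 0.54496924 -0.08275321  0.12467442] [ 1.04199981 -1.33316903 -0.41465264]
tcp along from home back -0.0072624541074705045
```

View pics/v1.png

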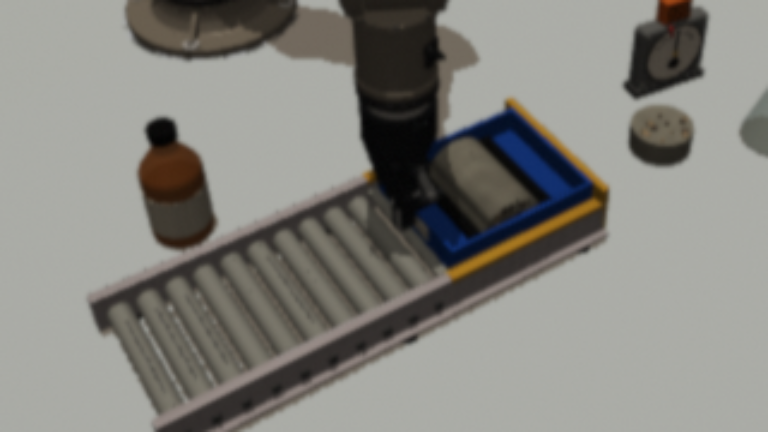

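The tray's leading wall is at the yellow stop, at about (590,190), and the core lies across it. I'll push again to confirm it is seated, then lift and look with the wrist camera.

Run:
```python
from h import *
from loc import rect
t=lambda:round(env.get_state()['time'],2); z=np.array([0,0,1])
hb=HOME-.09*E_
p=np.array(env.get_state()['tcp_pos'])
r=env.movel(p+.02*E_,.03,stop_force=18); s=env.get_state(); print(r,t(),(np.array(s['tcp_pos'])-hb)@E_,s['force'])
p=np.array(s['tcp_pos'])-.006*E_; env.movel(p,.1); env.movel(p+.12*z,.3)
env.movel(np.array([*(HOME-.02*E_)[:2],.36]),.35)
s=env.get_state(); c=calibration('wrist'); M=cv2.Rodrigues(np.array(c['rvec'],float))[0]; o=-M.T@np.ravel(c['tvec'])
w,x,y,zz=s['orientation']; T=R.from_quat([x,y,zz,w]).as_matrix()
print('cam in tool',T.T@(o-s['tcp_pos']),'axes in tool',(T.T@M.T).round(3).tolist(),c['fx'])
im,d,c=shot('wrist','w1.png'); im2,d2,c2=shot('scene','scene2.png'); print(t())
for n,(im,d,c) in dict(w=(im,d,c),s=(im2,d2,c2)).items():
    P,uv=pts(d,c,np.ones(d.shape,bool)); h=cv2.cvtColor(im,cv2.COLOR_BGR2HSV)[uv[:,1],uv[:,0]].astype(int)
    L=np.array([[np.cos(YAW),np.sin(YAW),0],E_,[0,0,1]]); Q=(P-HOME)@L.T
    W=(abs(Q[:,0])<.12)&(abs(Q[:,1])<.2)
    b=W&(h[:,0]>105)&(h[:,0]<130)&(h[:,1]>150)&(abs(Q[:,2]-.0745)<.006); print(n,'rim',b.sum(),rect(Q[b]) if b.sum()>5 else'')
    yl=W&(h[:,0]>12)&(h[:,0]<32)&(h[:,1]>150)&(Q[:,2]>.066); print(' stop',yl.sum(),rect(Q[yl]) if yl.sum()>5 else'')
    k=W&(abs(Q[:,0])<.07)&(abs(Q[:,1])<.05)&(Q[:,2]>.07); print(' core',k.sum(),rect(Q[k]) if k.sum()>5 else '')
    for x0 in(-.04,0,.04):
        m=W&(abs(Q[:,0]-x0)<.012); print(' prof',x0,[round(float(np.median(Q[m&(abs(Q[:,1]-yy)<.002),2]))*1000,1) if (m&(abs(Q[:,1]-yy)<.002)).sum() else None for yy in np.arange(-.05,.055,.005)])
```

```text
True 8.69 -0.006845980031290581 [ 0.49677238 -1.35163572  0.92891181]
cam in tool [ 0.08117913  0.00045132 -0.06999052] axes in tool [[0.002, -0.948, -0.318], [1.0, 0.001, 0.001], [-0.001, -0.318, 0.948]] 270.0994175614872
10.15
w rim 2028 (array([1.2, 3. ]), array([148.1, 178.7]), 0.04)
 stop 1343 (array([-5.4, 32.1]), array([157.1, 179.4]), 84.64)
 core 38831 (array([-3.6,  0.3]), array([132.8,  99.3]), 0.11)
 prof -0.04 [54.5, 54.7, 54.5, None, 350.7, 358.3, 360.0, 365.6, 360.9, 366.3, 81.8, 81.6, 80.5, 79.4, 77.0, 73.1, 68.1, 61.1, 44.7, 54.5, 54.5]
 prof 0 [54.4, 54.8, 54.6, None, 332.3, 332.2, 325.9, 309.6, 344.0, 363.0, 380.3, 81.5, 80.8, 79.5, 76.8, 73.4, 68.1, 61.3, 45.3, 54.6, 54.4]
 prof 0.04 [54.8, 54.6, 54.8, None, 349.3, 358.2, 359.8, 365.0, 359.9, 365.5, 82.0, 81.6, 80.6, 79.5, 77.1, 73.6, 67.9, 61.2, 45.0, 54.6, 54.7]
s rim 437 (array([4.3, 1.5]), array([179.4, 151. ]), 89.59)
 stop 116 (array([ 5.1, 97. ]), array([ 11.3, 182. ]), 89.33)
 core 5223 (array([-3. , -0.7]), array([ 98.3, 133.8]), 89.31)
 prof -0.04 [45.1, 53.9, 54.3, 59.2, 355.8, 215.3, 74.0, 75.3, 79.7, 80.8, 81.4, 81.1, 79.5, 78.5, 77.1, 72.4, 66.3, 62.5, 54.6, 52.2, 52.8]
 prof 0 [458.9, 54.1, 380.2, 355.0, 311.9, 70.9, 74.3, 77.8, 79.8, 79.9, 81.0, 81.3, 80.4, 78.7, 77.2, 73.3, None, 62.3, 54.4, 53.5, 53.0]
 prof 0.04 [601.1, 504.3, 532.2, 518.0, 493.3, 502.9, 510.8, 516.0, 526.3, 547.4, 552.8, 555.7, 607.0, 601.6, 601.4, 72.5, 66.7, 62.6, 53.8, 53.9, 54.8]
```

View pics/w1.png

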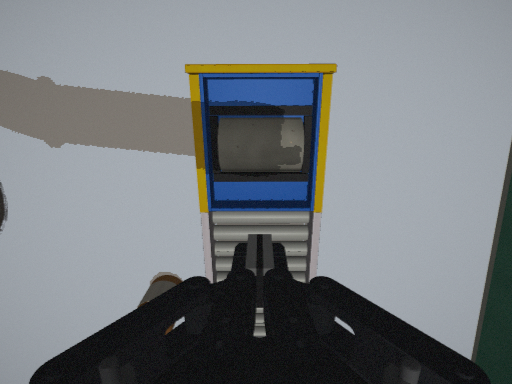

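The wrist view shows the tray in the bay with its rim edge at row 75 against the stop at row 70, and the core across the tray with its centre near (260,143). Both cameras put the gap under about 1 mm. Now I'll look for a wrist pose that views the dial.

Run:
```python
from h import *
q0=np.array(env.get_state()['qpos'])
ct=np.array([.0812,0,-.07]); ax=np.array([-.318,0,.948])
g=np.array([.5185,.3535,0]); ga=np.deg2rad(76); n=np.array([np.sin(ga),-np.cos(ga),0])
out=[]
for side in(1,-1):
  for el in(30,40,50,60):
    for az in(-40,-20,0,20,40):
      for dist in(.22,.28):
        nn=R.from_euler('z',az,degrees=True).apply(side*n); e=np.deg2rad(el)
        v=-(nn*np.cos(e)+np.array([0,0,np.sin(e)]))  # viewing dir
        for roll in(0,90,180,270):
          # camera frame z=v ; x horizontal rotated by roll
          x=np.cross(v,[0,0,1]); x/=np.linalg.norm(x); x=R.from_rotvec(v*np.deg2rad(roll)).apply(x)
          C=np.c_[x,np.cross(v,x),v]
          # cam axes in tool: columns
          A=np.array([[0,-.948,-.318],[1,0,0],[0,-.318,.948]])
          T=C@A.T; cam=g+side*n*.012+[0,0,.06]-v*dist
          p=cam-T@ct
          tip=p+T[:,2]*.075
          if tip[2]<.05 or p[2]<.1: continue
          q=kin.inverse_kinematics(p,quat(T))
          if q is not None: out.append((np.abs(np.array(q)-q0).max(),side,el,az,dist,roll,tip.round(3),p.round(3)))
out.sort(key=lambda o:(o[2]+abs(o[3])*.5,o[0]))
print(len(out))
for o in out[:25]: print(o)
```

```text
243
(np.float64(0.7807503148551319), 1, 30, 0, 0.28, 90, array([0.621, 0.296, 0.118]), array([0.675, 0.258, 0.154]))
(np.float64(0.7818642278093074), 1, 30, 0, 0.22, 90, array([0.57 , 0.309, 0.088]), array([0.624, 0.271, 0.124]))
(np.float64(0.9565885451147752), -1, 30, 0, 0.22, 180, array([0.474, 0.365, 0.115]), array([0.426, 0.377, 0.171]))
(np.float64(1.0023658026443065), -1, 30, 0, 0.28, 180, array([0.424, 0.377, 0.145]), array([0.376, 0.389, 0.201]))
(np.float64(1.054738225839856), -1, 30, 0, 0.28, 90, array([0.416, 0.411, 0.118]), array([0.362, 0.449, 0.154]))
(np.float64(1.0999592999010916), -1, 30, 0, 0.22, 90, array([0.467, 0.398, 0.088]), array([0.413, 0.436, 0.124]))
(np.float64(1.61113695871572), -1, 30, 0, 0.28, 0, array([0.394, 0.385, 0.092]), array([0.322, 0.402, 0.107]))
(np.float64(1.8161024143484572), 1, 30, 0, 0.22, 180, array([0.563, 0.342, 0.115]), array([0.611, 0.33 , 0.171]))
(np.float64(1.9472627967040705), 1, 30, 0, 0.28, 180, array([0.613, 0.33 , 0.145]), array([0.661, 0.318, 0.201]))
(np.float64(0.751154401646539), 1, 40, 0, 0.28, 90, array([0.609, 0.299, 0
[... 1064 characters left out ...]
3, 0.124]))
(np.float64(0.9852526138844531), -1, 40, 0, 0.28, 90, array([0.428, 0.408, 0.135]), array([0.38 , 0.444, 0.181]))
(np.float64(1.0243683814578115), -1, 40, 0, 0.22, 90, array([0.472, 0.397, 0.096]), array([0.425, 0.433, 0.142]))
(np.float64(1.0334882937584815), 1, 30, 20, 0.22, 90, array([0.582, 0.325, 0.088]), array([0.646, 0.308, 0.124]))
(np.float64(1.2225787971474222), -1, 30, 20, 0.28, 90, array([0.403, 0.377, 0.118]), array([0.339, 0.394, 0.154]))
(np.float64(1.2273779035166341), -1, 30, 20, 0.22, 90, array([0.455, 0.382, 0.088]), array([0.391, 0.399, 0.124]))
(np.float64(1.3169985681933731), -1, 30, -20, 0.22, 270, array([0.449, 0.358, 0.088]), array([0.384, 0.373, 0.124]))
```

Run:
```python
from h import *
t=lambda:round(env.get_state()['time'],2)
ct=np.array([.0812,0,-.07])
g=np.array([.5185,.3535,0]); ga=np.deg2rad(76); n=-np.array([np.sin(ga),-np.cos(ga),0])
e=np.deg2rad(40); v=-(n*np.cos(e)+np.array([0,0,np.sin(e)]))
x=-np.cross(v,[0,0,1]); x/=np.linalg.norm(x); C=np.c_[x,np.cross(v,x),v]
T=C@np.array([[0,-.948,-.318],[1,0,0],[0,-.318,.948]]).T
p=g+n*.012+[0,0,.06]-v*.25-T@ct
env.reach(p,quat(T)); print(t()); env.dwell(.15)
im,d,c=shot('wrist','dial.png')
up=np.array([*(g-.02*E_)[:2],.36]); env.reach(up,quat(down(YAW))); env.grip(.06); env.dwell(.1); print(t())
im2,d2,c2=shot('wrist','top.png')
h=cv2.cvtColor(im2,cv2.COLOR_BGR2HSV); m=((h[...,0]<14)&(h[...,1]>150)&(h[...,2]>90))
P,uv=pts(d2,c2,m); s=P[:,2]>.125; print('grip top',s.sum(),P[s].mean(0),np.ptp(P[s],axis=0))
r=cv2.minAreaRect((ray(c2,uv[s],.134)[:,:2]*1000).astype(np.float32));print(r)
P,uv=pts(d2,c2,np.ones(d2.shape,bool)); k=(np.linalg.norm(P[:,:2]-g[:2],axis=1)<.08)&(abs(P[:,2]-.1)<.006); print(k.sum(),cv2.minAreaRect((P[k][:,:2]*1000).astype(np.float32)))
cv2.imwrite('pics/v2.png',np.hstack([cv2.resize(im[::-1,::-1][92:292,156:356],(400,400)),cv2.resize(im2[40:240,156:356],(400,400))]))
```

```text
11.69
13.32
grip top 290 [0.51806704 0.3561212  0.13392091] [0.0245348  0.04011568 0.00393924]
((518.6456909179688, 356.9075622558594), (38.12227249145508, 17.67467498779297), 77.15667724609375)
927 ((518.8837890625, 356.5265808105469), (99.3537826538086, 28.923778533935547), 77.34553527832031)
```

View pics/v2.png

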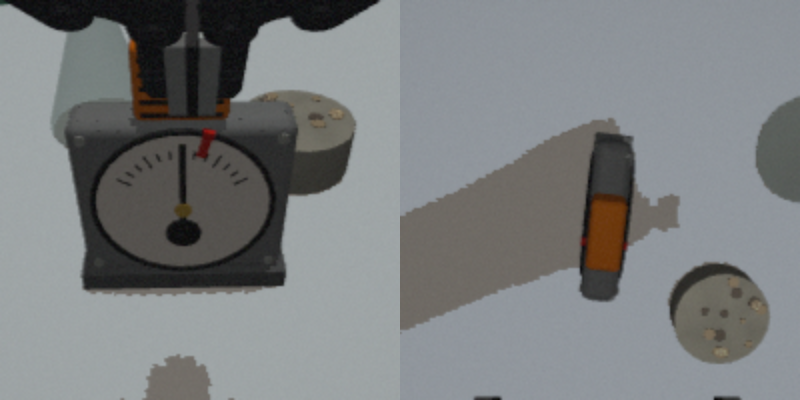

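The left half shows the dial from the robot side, with the needle upright at (183,145–210) and the red mark at about (207,143) on the −y side. The right half shows the gauge grip from above at about (607,232). I'll compute the mark angle, then grasp and lift.

```bash
cat >> h.py <<'E'
from itertools import product
def dial(c,im,O,Rg,side,off=.0125,box=None):
    """angles (about gauge +x from housing up) of red mark and needle pixels on the dial plane"""
    M=cv2.Rodrigues(np.array(c['rvec'],float))[0]; o=-M.T@np.ravel(c['tvec'])
    v,u=np.mgrid[0:im.shape[0],0:im.shape[1]]; u=u.ravel();v=v.ravel()
    dd=np.c_[(u-c['cx'])/c['fx'],(v-c['cy'])/c['fy'],np.ones(len(u))]@M
    dl=dd@Rg; ol=(o-O)@Rg; s=(side*off-ol[0])/dl[:,0]; L=ol+dl*s[:,None]
    y,z=L[:,1],L[:,2]-.056; r=np.hypot(y,z); ang=np.arctan2(-y,z)
    px=im[v,u].astype(int); h=cv2.cvtColor(im,cv2.COLOR_BGR2HSV)[v,u].astype(int)
    ok=(s>0)
    red=ok&((h[:,0]<8)|(h[:,0]>172))&(h[:,1]>120)&(h[:,2]>40)&(r>.026)&(r<.043)&(abs(ang)<.7)
    return y,z,r,ang,px,h,red,ok
E
python3 - <<'E'
from h import *
from loc import cloud
_,_,_,c,im=cloud('wrist','dial.png')
ga=np.deg2rad(77.2); Rg=np.c_[[np.sin(ga),-np.cos(ga),0],[np.cos(ga),np.sin(ga),0],[0,0,1]]; O=np.array([.5185,.3565,0])
y,z,r,a,px,h,red,ok=dial(c,im,O,Rg,-1)
print('red',red.sum(),a[red].mean(),y[red].mean(),z[red].mean(),r[red].min(),r[red].max())
dk=ok&(px.sum(1)<150)&(r>.012)&(r<.034)&(abs(a)<.12); print('needle',dk.sum(),a[dk].mean(),'y vs z fit',np.polyfit(z[dk],y[dk],1))
hub=ok&(h[:,0]>15)&(h[:,0]<35)&(h[:,1]>120)&(r<.015); print('hub',hub.sum(),y[hub].mean(),z[hub].mean())
hy,hz=y[hub].mean(),z[hub].mean(); print('mark rel hub',np.arctan2(-(y[red].mean()-hy),z[red].mean()-hz),'fit',-np.polyfit(z[red],y[red],1)[0])
t=lambda:round(env.get_state()['time'],2); q=quat(down(ga-np.pi/2)); 
env.reach(O+[0,0,.26],q); env.movel(O+[0,0,.177],.15); f0=np.array(env.get_state()['force'])
env.grip(0.0,60); print(t(),env.get_state()['opening'],np.array(env.get_state()['force'])-f0)
env.movel(O+[0,0,.20],.06); env.dwell(.1); print('load',np.array(env.get_state()['force'])-f0,env.get_state()['opening'])
env.movel(O+[0,0,.30],.25); print(t())
top=HOME+.0012*E_+np.array([np.cos(YAW),np.sin(YAW),0])*.001
env.reach(top+[0,0,.30],quat(down(YAW))); print(t(),env.get_state()['force'])
im,d,c=shot('scene','scene3.png'); cv2.imwrite('pics/v3.png',cv2.resize(im[100:290,170:390],None,fx=3,fy=3,interpolation=cv2.INTER_CUBIC))
E
```

```text
red 73 0.25911396102625445 -0.009431638183322006 0.03557615578257992 0.029562278218090755 0.04296058641787105
needle 69 -0.021471062557486965 y vs z fit [0.00408516 0.00037707]
hub 43 0.00044584305236187245 -0.0019567033198540865
mark rel hub 0.25733400722696304 fit 0.23430463964532325
15.01 0.019210550610576485 [-1.72532937  0.48795767  5.82377101]
load [-0.56733933 -0.10414897 -2.97538894] 0.019066707243714575
16.19
17.49 [-0.37586498 -0.13156789 -3.6819382 ]
```

View pics/v3.png

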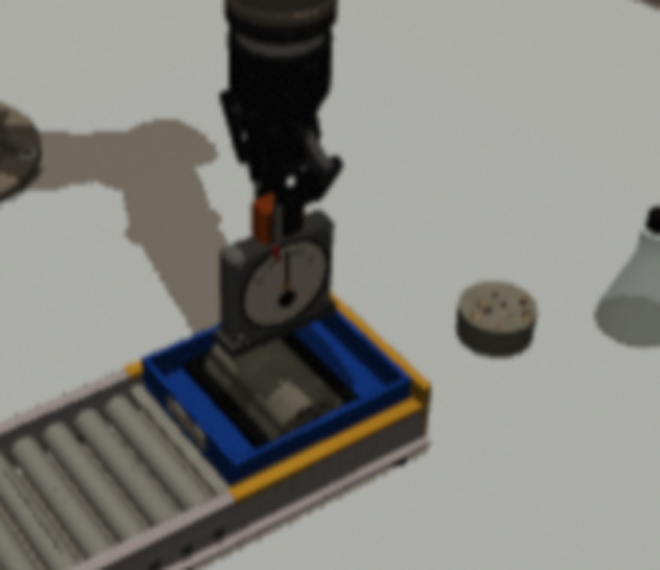

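The gauge is held upright over the core with its load at 3.0 N, as expected. The mark is about 0.26 rad from the needle. Next: touch down upright, then rock.

```bash
cat >> h.py <<'E'
X_=np.array([np.cos(YAW),np.sin(YAW),0]); Z_=np.array([0,0,1.])
CEN=HOME+.0012*E_+.001*X_; RC=.0375; HL=.177
def lean(phi,ztop,dz=0):
    """TCP position, tool matrix for the gauge rolled by phi toward +E on the core (crown height ztop), lifted by dz"""
    n=np.cos(phi)*Z_+np.sin(phi)*E_; b=np.cos(phi)*E_-np.sin(phi)*Z_
    A=CEN+Z_*(ztop-RC); O=A+RC*n-RC*phi*b+dz*Z_
    T=R.from_rotvec(-phi*X_).as_matrix()@down(YAW)
    return O+HL*n,T,O
E
python3 - <<'E'
from h import *
t=lambda:round(env.get_state()['time'],2); F=lambda:np.array(env.get_state()['force'])
p,T,_=lean(0,.082,.010); env.movel(p,.2); env.dwell(.2); f0=F()
r=env.movel(p-[0,0,.016],.015,stop_force=3); s=env.get_state(); zt=s['tcp_pos'][2]-HL; print('touch',r,zt,F()-f0,t())
env.dwell(.1); print(F()-f0)
for phi in(.09,.18,.26):
    p,T,O=lean(phi,zt,.002); env.movel(p,.06,rot=quat(T))
env.dwell(.3); f0=F(); print('pre',f0,t())
r=env.movel(p-[0,0,.008],.008,stop_force=2.5); s=env.get_state(); print('touch2',r,np.array(s['tcp_pos'])-p,F()-f0,t(),s['opening'])
np.save('zt.npy',zt); env.dwell(2.2); print(F()-f0,t())
im,d,c=shot('scene','scene4.png'); im2,d2,c2=shot('side','side4.png')
cv2.imwrite('pics/v4.png',np.hstack([cv2.resize(im[150:250,220:310],(450,500),interpolation=cv2.INTER_CUBIC),cv2.resize(im2[130:290,200:296],(300,500),interpolation=cv2.INTER_CUBIC)]))
E
```

```text
touch True 0.08272090279908195 [-2.00499294  0.84888907  8.41250241] 18.73
[-1.53672702  0.23926604  8.64578853]
pre [ 0.36579897  0.2337434  -2.82521204] 20.34
touch2 True [ 6.16517089e-05  1.15487553e-04 -1.79990295e-03] [-0.08860224  0.03253923  9.57744287] 20.79 0.018975322542216743
[-0.84691672  0.52178481  9.19854311] 22.99
```

View pics/v4.png

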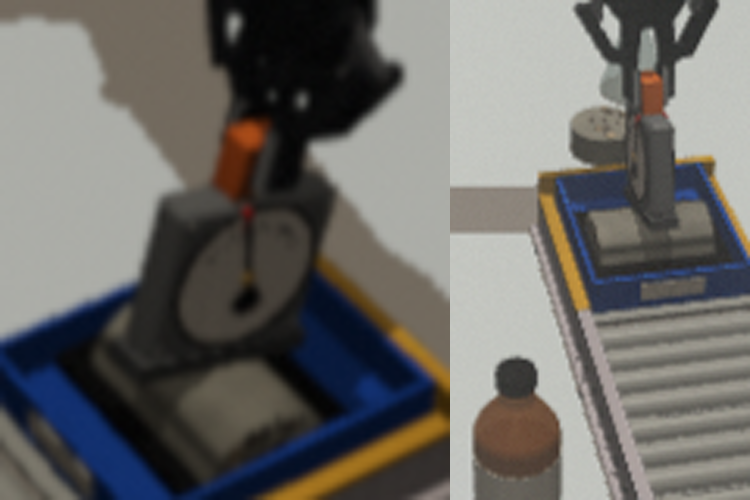

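The needle now points up through the red mark, both at about (248,210) in the crop. Contact is near 9 N, which is heavy. I'll ease it off and measure needle against mark numerically.

```bash
cat > meas.py <<'E'
from h import *
def meas(phi,zt,im,c):
    _,T,_=lean(phi,zt); s=env.get_state(); O=np.array(s['tcp_pos'])+HL*T[:,2]; Rg=np.c_[T[:,1],T[:,0],-T[:,2]]
    big=cv2.resize(im,None,fx=4,fy=4,interpolation=cv2.INTER_CUBIC); c4=dict(c,fx=c['fx']*4,fy=c['fy']*4,cx=c['cx']*4+1.5,cy=c['cy']*4+1.5)
    y,z,r,a,px,h,red,ok=dial(c4,big,O,Rg,1)
    hub=ok&(h[:,0]>12)&(h[:,0]<35)&(h[:,1]>110)&(r<.014); hy,hz=np.median(y[hub]),np.median(z[hub])
    ang=np.arctan2(-(y-hy),z-hz); rr=np.hypot(y-hy,z-hz)
    w=np.where(red,np.clip(px[:,2]-px[:,1],0,None),0); mk=np.average(ang,weights=w)
    out=[]
    for ra in(.014,.018,.022,.026):
        k=ok&(abs(rr-ra)<.003)&(abs(ang-mk)<.35)
        g=px[k].sum(1); bg=np.percentile(g,60); wt=np.clip(bg*.8-g,0,None); out.append(np.average(ang[k],weights=wt) if wt.sum() else np.nan)
    return red.sum(),hub.sum(),(hy.round(4),hz.round(4)),round(mk,3),np.round(out,3)
E
python3 - <<'E'
from meas import *
F=lambda:np.array(env.get_state()['force']); zt=float(np.load('zt.npy')); f0=-2.825; phi=.26
for i in range(8):
    fz=F()[2]-f0; print(round(fz,2),end=' ')
    if fz<4.5: break
    env.movel(np.array(env.get_state()['tcp_pos'])+[0,0,.0001],.005); env.dwell(.15)
env.dwell(1.5); print(F()-[0,0,f0],env.get_state()['tcp_pos'],env.get_state()['time'])
im,d,c=shot('scene','scene5.png'); print(meas(phi,zt,im,c))
from loc import cloud
_,_,_,c0,i0=cloud('scene','scene3.png')
cv2.imwrite('pics/v5.png',cv2.resize(im[180:220,250:290],(600,600),interpolation=cv2.INTER_CUBIC))
E
```

```text
9.04 2.09 [0.79387988 0.17460271 1.40338973] [0.5632469  0.0603976  0.25530862] 25.1667
(np.int64(108), np.int64(88), (np.float64(0.0031), np.float64(-0.0036)), np.float64(0.289), array([0.282, 0.278, 0.268, 0.263]))
```

View pics/v5.png

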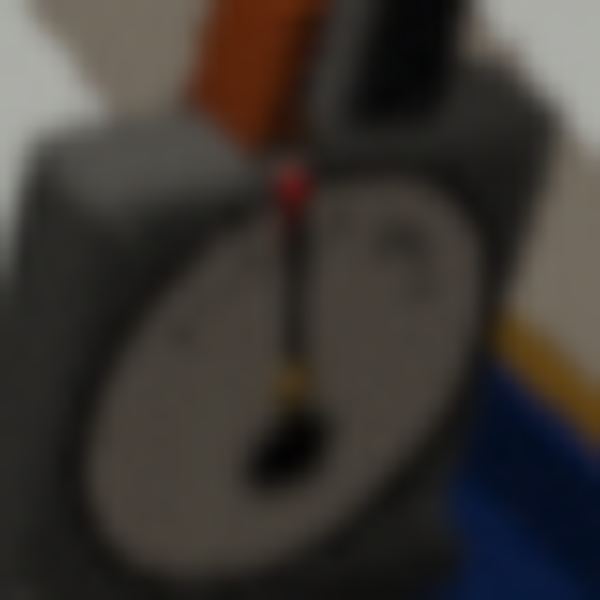

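The close crop shows the needle at column 292 and the mark at (293,185), aligned to within a degree or so. I'll restore a small positive contact force, confirm it's steady and the tray is still home, then hand in.

Run:
```python
from meas import *
from loc import rect
F=lambda:env.get_state()['force'][2]+2.825; zt=float(np.load('zt.npy'))
print(F())
for i in range(6):
    if F()>3: break
    env.movel(np.array(env.get_state()['tcp_pos'])-[0,0,.00003],.003); env.dwell(.3); print(round(F(),2))
env.dwell(2.5); r=[]
for i in range(3):
    im,d,c=shot('scene','scene6.png'); m=meas(.26,zt,im,c); r.append((m[3],m[4][-2:].tolist())); env.dwell(.25)
print(r,F(),env.get_state()['time'],env.get_state()['opening'],np.abs(env.get_state()['joint_velocities']).max())
P,uv=pts(d,c,np.ones(d.shape,bool)); h=cv2.cvtColor(im,cv2.COLOR_BGR2HSV)[uv[:,1],uv[:,0]].astype(int)
Q=(P-HOME)@np.array([X_,E_,Z_]).T; W=(abs(Q[:,0])<.12)&(abs(Q[:,1])<.2)
b=W&(h[:,0]>105)&(h[:,0]<130)&(h[:,1]>150)&(abs(Q[:,2]-.0745)<.006); yl=W&(h[:,0]>12)&(h[:,0]<32)&(h[:,1]>150)&(Q[:,2]>.066)
print(rect(Q[b]),rect(Q[yl]))
```

```text
1.4487689311015164
2.45
2.73
3.19
[(np.float64(0.289), [0.269, 0.266]), (np.float64(0.286), [0.267, 0.267]), (np.float64(0.288), [0.27, 0.268])] 3.1882541856825104 30.2667 0.019010783617635703 0.001907894183971992
(array([3.9, 1.8]), array([180.4, 152.4]), 89.71) (array([30.7, 80.9]), array([126.9,  43.5]), 0.9)
```

```bash
python3 -c "
from h import *
job.job_done(); print(env.get_state()['time'])"
```

```text
the job is handed in; nothing more can be done
the job is handed in; nothing more can be done
```

The job is handed in at about 30 s on the robot's clock (limit 67 s). The tray is home against the yellow stop. The gauge is still gripped on the core, leaned about 0.26 rad with its needle on the red mark.

- **Tray:** I pushed it with closed fingers. It stopped hard at the same place twice, at the 16 N and 18 N stops. Depth measurements put the gap to the stop at about 1 mm or less. The tray rim had not moved in the last picture. My last reading of the stop itself was muddled by neighbouring yellow pixels, so the gap relies on the earlier measurement.
- **Gauge:** I took it by the orange grip at 60 N, touched it down upright on the crown, then rocked it toward the bay. The first contacts were heavier than intended, about 9 N, so I eased off. It now rests with about 3.2 N and the grip opening is steady.
- **Needle and mark:** three readings over about half a second gave the needle at about 0.268 rad and the mark at about 0.288. That is about 1° apart, inside the mark's ±3° half-width. The wrist camera had put the mark at about 0.26, so the two measurements disagree by about 1–2°. The close-up showed needle and mark in line.
- **Offcut, bottle and flask:** I never touched them. I saw no change in the pictures but did not re-measure them at the end.

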